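# Serve a tape roll from the spring dispenser

### The job

From the spring-loaded dispenser, slide the top roll of tape out through the mouth onto the dispenser's own ledge, so that the next roll springs up fully into its place. Then lay that served roll flat on the notebook's cover, wholly within its edges, leaving the other rolls in the dispenser and the small things on the counter where they are.

Things in the scene. Friction and masses are not known exactly. Their poses are not given: they have to be found in the camera images.
- dispenser: Wooden tower with aluminium fittings, fixed to the counter, holding four stacked tape rolls. Origin: on the counter under the stack's axis; z up; mouth and ledge look along its -x. Foot plate x -110 to +55 mm, 84 mm wide, 8 mm thick. Tower 57 x 57 mm, 90.5 mm high; well 49 x 49 mm. Two posts close its front up to z 69 mm; above them it is open (the mouth).
- lips (a point): Point on the stack's axis, 86.5 mm above the counter, level with the undersides of two 4 mm thick lips that hold the stack down at both sides, x -40 to +30 mm. The gap between them, 35 mm wide, is open at both ends, and so is the tower's back over the same width: fingertips can stand behind the top roll's rim and push it out along the dispenser's -x.
- ledge (a point): Middle of the ledge's top, 69 mm above the counter, 57 mm from the stack's axis along the dispenser's -x. The ledge is a tongue 40 mm wide (narrower than a roll), x -25 to -92 mm. Two stop pins, 8 mm high, stand on it at x -80, y +16 and -16 mm: a roll against both is centred at x -60 mm. Cheeks guide the rolls at both sides (|y| 24.5 to 28.5 mm) as far as x -40 mm.
- lifter (a joint): Height of the sprung lifter under the stack, in m above its start: 0 with four rolls in the tower, about 0.015 once one has left and the next is up. The spring (40 N/m) presses the stack up against the lips with about 2 N. A roll held down by fingertips rises when they are lifted away.
- roll_1: The top tape roll of the stack, the one to serve: disc 46 mm in diameter, 15 mm high, 20 g, with a cardboard core. Origin: centre of its underside; z is its axis. In the dispenser its underside is at about z 71.5 mm, its top at 86.5 mm; sliding it out takes up to about 10 N.
- roll_2: Second tape roll, same as roll_1 and directly below it (underside about z 56.5 mm); it must come up to where roll_1 was.
- roll_3: Third tape roll of the stack, same shape.
- roll_4: Lowest tape roll of the stack, same shape.
- notebook: Flat closed pocket notebook lying loose on the counter, 104 mm along its x, 148 mm along its y, 12 mm thick, 0.15 kg. Origin: centre of its underside.
- ink_tin: Bystander: flat round ink pad tin, 70 mm across, 18 mm high. Origin: centre of its underside.
- eraser: Bystander: block eraser in a card sleeve, 46 x 37 x 12 mm. Origin: centre of its underside.
- sharpener: Bystander: small metal pencil sharpener, 27 x 25 x 13 mm. Origin: centre of its underside.
Not all that is in view belongs to the job. What is shaped like the roll_1 but green is not meant.

How it is judged:
By the outcome, as a careful person would: the job done as asked, in the order asked, and still so for the second after the job is handed in, with the robot touching nothing.
It also fails if it takes over 54 s, if anything falls off the work surface, if the arm or the gripper's body presses on something with over 40 N, if the wrist force passes 120 N, or if a joint passes its speed limit or range.

### The arm

A 7-joint arm with a two-finger parallel gripper is mounted at the origin on a cart in front of the work surface, level with it; the furniture and walls round the work are solid. World frame = base frame: x ahead of the robot, y to its left, z up, the work surface at z = 0. Lengths are in m, angles in rad, forces in N, time in s.
With the tool pointing down it reaches from about 0.4 to 0.925 m from the base axis. Payload 5.6 kg.
Tool frame: the origin (TCP) lies midway between the tips of the shut fingers; the grasp point (between the pads) lies 19 mm behind it; z points along the fingers, y is the direction in which the jaws open and shut (so a half turn about z gives the same grasp; the last joint's range is limited). The gripper opens to 85 mm and grips with 20 to 120 N. Pads are 22 mm wide; open, the fingers measure 114 mm over their backs; the gripper's body (76 mm by 85 mm) begins 54 mm behind the grasp point. The pads swing forward as they close: fully open they stand 13 mm farther back than shut.
Start: joints at [1.122, 0.468, -0.012, 1.603, 0.006, 1.071, -0.056], TCP at [0.257, -0.597, 0.231] pointing down, gripper open.
Joint ranges: [-2.53, 2.53], [-0.31, 2.02], [-1.57, 1.55], [0.28, 2.44], [-1.29, 4.43], [0.15, 1.84], [-2.92, 2.92]. Speed limits (rad/s): [2.57, 2.57, 3.14, 3.14, 3.14, 3.14, 3.14].

### API

Orientations are given as a unit quaternion [x, y, z, w].
In Python, from cell import manip gives the robot as it stands. The module is installed in compiled form; this text tells all that it offers.
- The arm moves only by the shell command python3 -m jog 'ROWS' [OPENING] [FORCE]. ROWS is JSON, a list of rows, each a list of 4 numbers: the shift along the tool's x, y, z each as a share of 0.75 m, from -1 to 1, then the turn about the tool's z as a share of 180 degrees, from -1 to 1. A call has 1 to 12 rows; each row is the pose to reach, as a shift and turn from the pose commanded when the call began, along the tool's axes at that moment, turning the shorter way round; what a row does not reach only later rows make up. A row lasts 1/12 s, in which the tool goes at most 41.7 mm and 7.16 degrees, less where a joint would pass 70% of its speed; a pose out of reach is approached as far as the arm can. A call with a number of a shift or a turn outside -1 to 1 is refused whole. A call with a gripper value outside its range is refused whole. OPENING is the closure, from 0 (fully open) to 1 (shut), set as the call begins (- or left out, the last holds). The fingers move at their own pace and stop on an object; FORCE is the grip in N (left out, the last holds). Time passes only in rows, so rows that repeat a pose let the fingers close. It gives the time, the measured TCP pose, the force and the opening at its end, in the units of the state.
- manip.sense(): the state, without advancing time (a new reading comes with each control period).
- manip.capture(name): name is "scene" or "side" or "wrist"; returns a dict with "color" (480x640x3 uint8, red, green, blue), "intrinsics" (3x3 intrinsics, pixels), "dist_coeffs" ([k1, k2, p1, p2, k3] as OpenCV has them; the pictures are not rectified), "R" (3x3) and "t" (3): a world point X has camera coordinates R X + t. Camera axes: x right, y down, z forward; pixel columns grow to the right and rows downward; lengths in m; the calibration is good to about 2 mm. A picture is of the moment at which its call begins. There is no depth.
- manip.finish_job(): hands the job in, once; it reports no verdict.
Trained networks look in the newest picture that a camera, given by its name, has taken for a name from the list of things; names that differ only in an ending like _2 or _b are one class to them, and where a whole thing is asked for, a point or a joint stands for the part that bears it (a point fixed in the world has none). Each returns a list of dicts, best first, with "score" (0 to 1); they miss things now and then, are a little off and sometimes report something else, mostly with a low value. They report only what shows in the picture. A call takes as long as a camera call. They do not tell look-alikes from the thing itself.
- manip.find_in(camera, query): "box" ([left, top, right, bottom] in pixels, round what is visible of it).
- manip.landmark_of(camera, query): "position" ([row, column] in pixels: a listed point, or the origin of a listed thing).
The state is a dict: "clock": time; "joint_pos": joint angles; "qvel": joint speeds; "joint_efforts": joint torques, N m; "eef_pos": TCP position; "ee_rot": TCP orientation; "contact_force": force on the tool from outside, world axes, zero at the start; "moment": the same for the moment, N m; "finger_gap": opening from 0.0 (shut) to 1.0 (fully open).
Only numpy, scipy, OpenCV 4.12 (cv2) and the standard library are available. Lean on these libraries where they do the work, as an engineer would, in place of code of your own. Each camera call takes 0.05 s, during which the arm holds its last target.

## Working session

There is one attempt and no reset: what is moved stays moved. The work goes in short steps, Python scripts to look and compute and a shell command to move; the robot and the scene stay as the last step left them, time stands still between calls to the robot, and variables do not carry over. Pictures are saved under pics/ and viewed, and the job is handed in when it is done.

```bash
mkdir -p pics
cat > h.py <<'E'
import numpy as np, cv2
from cell import manip
def snap(cam,name):
    c=manip.capture(cam); cv2.imwrite(f'pics/{name}.png',c['color'][:,:,::-1]); return c
def proj(c,X):
    r,_=cv2.Rodrigues(np.array(c['R'])); p,_=cv2.projectPoints(np.array(X,float).reshape(-1,1,3),r,np.array(c['t'],float),np.array(c['intrinsics']),np.array(c['dist_coeffs'])); return p[:,0]
def ray(c,uv):
    n=cv2.undistortPoints(np.array([[uv]],float),np.array(c['intrinsics']),np.array(c['dist_coeffs']))[0,0]
    R=np.array(c['R']);t=np.array(c['t']); d=R.T@np.array([n[0],n[1],1]); o=-R.T@t; return o,d/np.linalg.norm(d)
def atz(c,uv,z):
    o,d=ray(c,uv); return o+d*(z-o[2])/d[2]
def tri(rs):
    A=0;b=0
    for o,d in rs:
        P=np.eye(3)-np.outer(d,d);A=A+P;b=b+P@o
    X=np.linalg.solve(A,b); return X,[np.linalg.norm((np.eye(3)-np.outer(d,d))@(X-o)) for o,d in rs]
E
python3 - <<'E'
from h import *
for cam in ['scene','side','wrist']:
    c=snap(cam,cam+'0'); print(cam,(-np.array(c['R']).T@np.array(c['t'])).round(3))
    for q in ['dispenser','roll_1','notebook','ink_tin','eraser','sharpener']:
        print(q,[(np.array(f['box']).round().astype(int).tolist(),round(f['score'],2)) for f in manip.find_in(cam,q)][:6])
    for q in ['dispenser','lips','ledge','roll_1','notebook']:
        print('L',q,[(np.array(f['position']).round(1).tolist(),round(f['score'],2)) for f in manip.landmark_of(cam,q)][:6])
s=manip.sense();print(s['clock'],s['eef_pos'],s['ee_rot'],s['finger_gap'])
E
```

```text
scene [ 0.224 -0.572  0.73 ]
dispenser [([322, 289, 424, 410], 0.57)]
roll_1 [([376, 298, 408, 328], 0.88), ([348, 267, 372, 297], 0.67), ([378, 307, 398, 331], 0.49)]
notebook [([217, 187, 290, 245], 0.87)]
ink_tin [([228, 270, 268, 305], 0.87)]
eraser [([309, 247, 316, 272], 0.75)]
sharpener [([350, 230, 362, 244], 0.62)]
L dispenser [([349.5, 386.2], 0.88), ([259.5, 312.0], 0.23)]
L lips [([306.5, 391.3], 0.83)]
L ledge [([341.2, 367.7], 0.55)]
L roll_1 [([315.7, 387.6], 0.89), ([285.3, 358.0], 0.84), ([327.1, 388.8], 0.56), ([321.1, 387.6], 0.5)]
L notebook [([217.1, 252.6], 0.87), ([310.3, 390.6], 0.25), ([320.6, 390.0], 0.19)]
side [ 0.588 -0.809  0.58 ]
dispenser [([283, 208, 333, 253], 0.73), ([251, 300, 379, 398], 0.65)]
roll_1 [([315, 305, 351, 327], 0.88), ([323, 318, 343, 347], 0.7), ([346, 294, 368, 321], 0.67), ([334, 343, 346, 353], 0.58), ([334, 354, 342, 362], 0.55)]
notebook [([283, 206, 333, 252], 0.67)]
ink_tin [([233, 258, 276, 292], 0.95)]
eraser [([317, 271, 338, 288], 0.5)]
sharpener [([383, 267, 391, 282], 0.62)]
L dispenser [([366.4, 332.7], 0.57)]
L lips [([315.0, 334.2], 0.57), ([351.5, 332.0], 0.56)]
L ledge [([337.4, 289.5], 0.61), ([344.1, 331.5], 0.21)]
L roll_1 [([312.2, 350.6], 0.82), ([334.1, 326.0], 0.72), ([343.7, 329.8], 0.61), ([325.9, 333.5], 0.57), ([351.2, 332.6], 0.41)]
L notebook [([226.8, 307.1], 0.56)]
wrist [ 0.317 -0.57   0.375]
dispenser []
roll_1 []
notebook []
ink_tin []
eraser []
sharpener []
L dispenser []
L lips []
L ledge []
L roll_1 []
L notebook []
1.8 [ 0.2565694  -0.59723193  0.23129138] [ 9.79490291e-01  2.01491363e-01 -2.30239490e-05  1.98620634e-05] 1.0045321376912733
```

View pics/scene0.png

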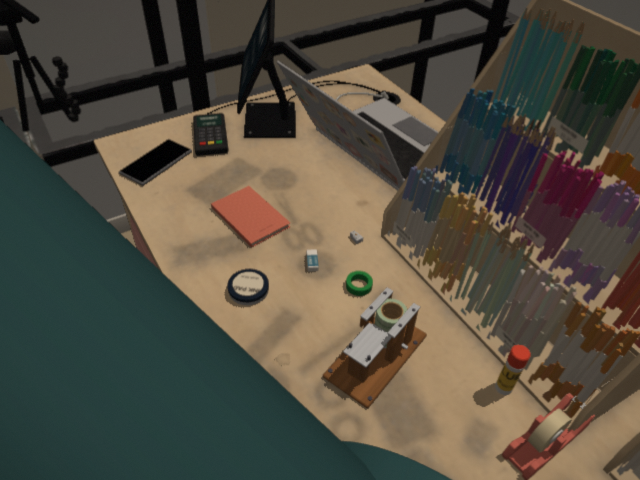

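View pics/side0.png

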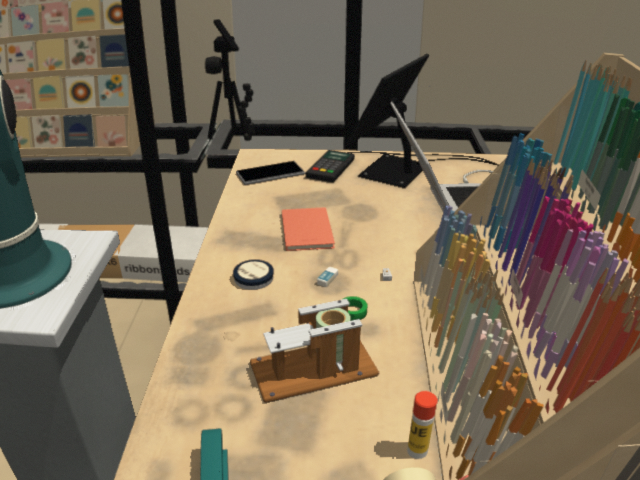

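Run:
```python
import cv2,numpy as np
a=cv2.imread('pics/scene0.png')[220:420,300:450]; b=cv2.imread('pics/side0.png')[200:410,240:400]
a=cv2.resize(a,(400,533),interpolation=2); b=cv2.resize(b,(400,525),interpolation=2); b=cv2.copyMakeBorder(b,0,8,0,0,0)
cv2.imwrite('pics/crop0.png',np.hstack([a,b]))
```

```text
(no output)
```

View pics/crop0.png

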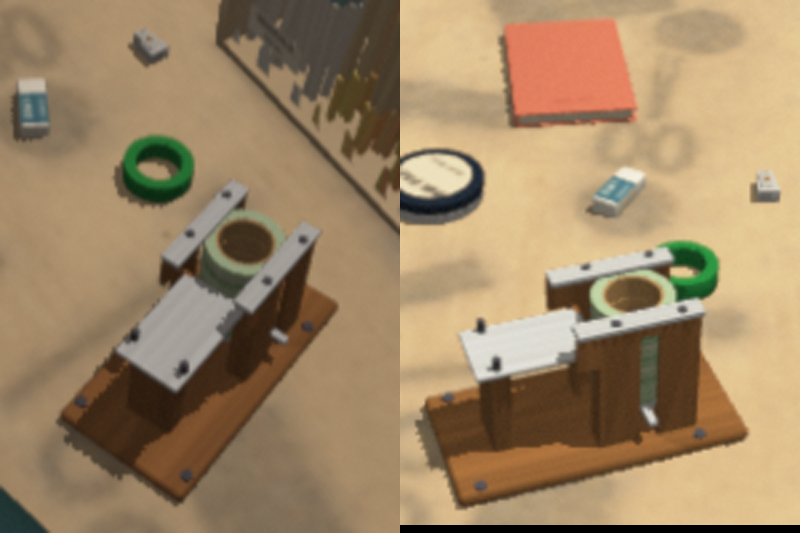

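```bash
cat > fit.py <<'E'
from h import *
from scipy.optimize import least_squares
def fit(obs,x0,usez=True):
    # obs: list of (cam, model pts, px)
    def X(p,M):
        c,s=np.cos(p[3]),np.sin(p[3]); R=np.array([[c,-s,0],[s,c,0],[0,0,1]]); return np.array(M)/1000@R.T+p[:3]
    f=lambda p: np.concatenate([(proj(c,X(p,M))-np.array(q)).ravel() for c,M,q in obs])
    r=least_squares(f,x0,loss='soft_l1'); return r,f(r.x).reshape(-1,2)
E
python3 - <<'E'
from fit import *
cs=manip.capture('scene');cd=manip.capture('side')
A=lambda l:(np.array(l)/(400/150)+[300,220]-0.3)
B=lambda l:((np.array(l)-[400,0])/2.5+[240,200]-0.3)
M=[(-110,42,8),(-110,-42,8),(55,-42,8),(28.5,28.5,90.5),(-80,16,77),(-80,-16,77)]
qs=A([(62,410),(183,490),(336,300),(233,180),(133,330),(182,365)])
M2=[(-110,42,8),(-110,-42,8),(55,-42,8),(-80,16,77),(-80,-16,77),(30,-28.5,90.5)]
qd=B([(427,398),(462,493),(745,428),(480,322),(496,360),(704,310)])
r,e=fit([(cs,M,qs),(cd,M2,qd)],[0.45,-0.6,0,0.])
for a in [0,1.5,3,-1.5]:
    r2,e2=fit([(cs,M,qs),(cd,M2,qd)],[0.45,-0.6,0,a])
    if r2.cost<=r.cost: r,e=r2,e2
print('disp',r.x.round(4),np.degrees(r.x[3]));print(e.round(1))
for c,l in((cs,'L'),(cd,'L')):
  pass
# notebook
Mn=[(sx*52,sy*74,12) for sx in(-1,1) for sy in (-1,1)]
S=[(248,188),(211,209),(288,225),(250,242)]
for q in S: print('nb scene',atz(cs,q,.012).round(3))
D=[(282,210),(328,208),(333,246),(285,248)]
for q in D: print('nb side',atz(cd,q,.012).round(3))
for n,q in (('tin',(248,282)),('eraser',(312,259)),('sharp',(356,238)),('green',(359,283))): print(n,atz(cs,q,.012).round(3))
E
```

```text
disp [ 0.5835 -0.1983 -0.001   0.3685] 21.11332673330359
[[-2.2  1.2]
 [-1.1  3.7]
 [ 0.6  0.9]
 [-1.6  0.7]
 [-0.   0.6]
 [ 0.3 -0.4]
 [-0.9 -1.2]
 [ 0.1  2.3]
 [ 2.6 -0. ]
 [ 0.9 -1.1]
 [ 1.  -1.1]
 [ 1.3 -0.9]]
nb scene [0.557 0.242 0.012]
nb scene [0.467 0.219 0.012]
nb scene [0.575 0.106 0.012]
nb scene [0.493 0.1   0.012]
nb side [0.472 0.23  0.012]
nb side [0.565 0.242 0.012]
nb side [0.578 0.097 0.012]
nb side [0.491 0.086 0.012]
tin [0.449 0.015 0.012]
eraser [0.571 0.008 0.012]
sharp [0.668 0.014 0.012]
green [ 0.612 -0.081  0.012]
```

Candidates for the roll: the cream and mint roll in the tower at scene (391,313), which is the top of the stack and the one wanted, and the green ring on the counter at (359,283), a decoy. The red desk tape dispenser at (548,430) isn't it either. The crop confirms the tower roll. Next I'll bring the wrist camera over it.

```bash
python3 -m jog '[[0.504,-0.322,0,0],[0.504,-0.322,0,0],[0.504,-0.322,0,0],[0.504,-0.322,0,0],[0.504,-0.322,0,0],[0.504,-0.322,0,0],[0.504,-0.322,0,0],[0.504,-0.322,0,0],[0.504,-0.322,0,0],[0.504,-0.322,0,0],[0.504,-0.322,0,0],[0.504,-0.322,0,0]]' 1
python3 - <<'E'
from fit import *
c=snap('wrist','w1')
for q in ['dispenser','roll_1']:
    print(q,[(np.array(f['box']).round().astype(int).tolist(),round(f['score'],2)) for f in manip.find_in('wrist',q)][:6])
for q in ['dispenser','lips','ledge','roll_1']:
    print('L',q,[(np.array(f['position']).round(1).tolist(),round(f['score'],2)) for f in manip.landmark_of('wrist',q)][:6])
E
```

```text
clock: 2.9
eef_pos: [0.5128, -0.2182, 0.2317]
ee_rot: [0.978, 0.207, 0.002, -0.001]
contact_force: [0.1, 0.9, 0.8]
finger_gap: -0.0
dispenser [([289, 88, 378, 250], 0.87)]
roll_1 [([209, 37, 257, 87], 0.87)]
L dispenser [([143.5, 328.4], 0.82)]
L lips [([145.6, 335.0], 0.57)]
L ledge [([204.3, 331.5], 0.78), ([143.8, 331.6], 0.29)]
L roll_1 [([140.1, 333.1], 0.65), ([63.3, 235.1], 0.57), ([145.6, 334.2], 0.53), ([143.4, 338.6], 0.53), ([142.0, 332.6], 0.49)]
```

View pics/w1.png

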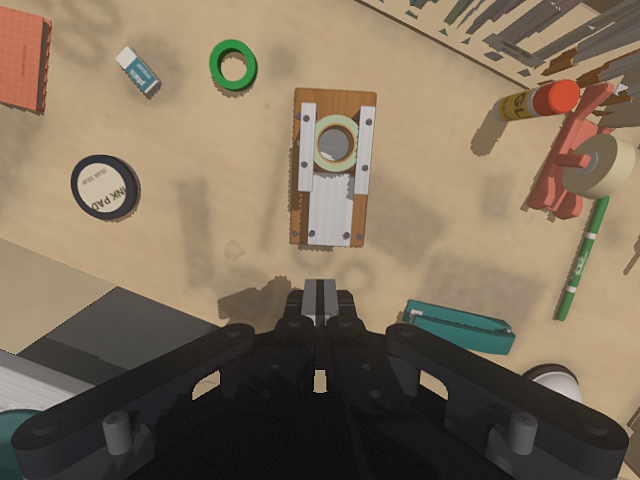

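Run:
```python
import cv2
a=cv2.imread('pics/w1.png')[75:330,255:415]
a=cv2.resize(a,None,fx=3,fy=3,interpolation=2)[:600]
cv2.imwrite('pics/w1c.png',a)
```

```text
(no output)
```

View pics/w1c.png

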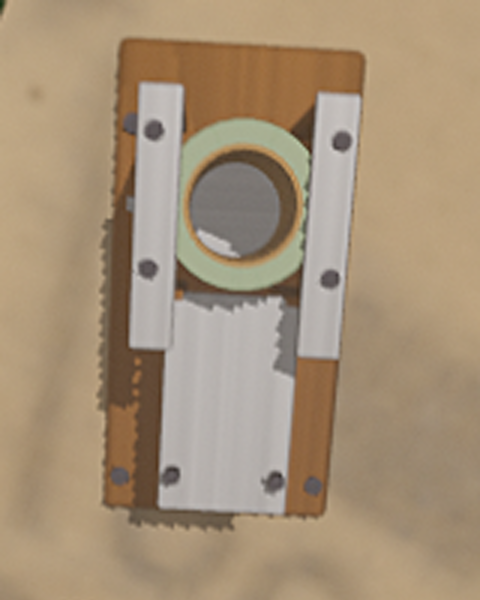

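Run:
```python
from fit import *
c=manip.capture('wrist'); s=manip.sense()
M=[(30,28.5,90.5),(30,17.5,90.5),(-40,28.5,90.5),(-40,17.5,90.5),(30,-17.5,90.5),(30,-28.5,90.5),(-40,-17.5,90.5),(-40,-28.5,90.5),(55,42,8),(55,-42,8),(-92,20,69),(-92,-20,69)]
q=np.array([(138,84),(182,87),(129,347),(172,350),(317,93),(361,96),(298,356),(338,360),(121,38),(365,52),(158,508),(285,516)])/3+[255,75]-0.3
r,e=fit([(c,M,q)],[0.5835,-.198,0,.37]); print(r.x.round(4),np.degrees(r.x[3]));print(e.round(1).tolist())
r3,e=fit([(c,M[:8],q[:8])],[0.5835,-.198,0,.37]); print(r3.x.round(4),np.degrees(r3.x[3]))
print(s['eef_pos'].round(4),s['ee_rot'],s['finger_gap'],s['contact_force'])
x=s['ee_rot'];print('yaw',np.degrees(2*np.arctan2(x[1],x[0])))
# calibration check: where closed tip projects
print('tcp px',proj(c,[s['eef_pos']]))
```

```text
[ 0.5775 -0.2115 -0.0012  0.3504] 20.078070218999283
[[1.5, -0.0], [0.7, -0.3], [1.3, 0.8], [0.0, 0.4], [-0.2, 0.2], [-1.0, 0.0], [-0.5, 0.6], [-0.9, -0.1], [-1.1, -0.8], [0.5, -0.8], [-0.0, 0.1], [0.0, -0.5]]
[ 5.776e-01 -2.113e-01 -1.000e-04  3.528e-01] 20.216664267730245
[ 0.5078 -0.2275  0.2313] [ 9.79751309e-01  2.00218187e-01 -1.33090970e-04  1.79709004e-04] -0.0009219344715489699 [-0.37514425  0.79429277  0.03144244]
yaw 23.0994372404655
tcp px [[321.00859519 297.77115705]]
```

```bash
cat >> h.py <<'E'
import pickle
def snapc(cam,name,box,f):
    c=snap(cam,name); pickle.dump(c,open(f'pics/{name}.pkl','wb'))
    x0,y0,x1,y1=box; cv2.imwrite(f'pics/{name}c.png',cv2.resize(c['color'][y0:y1,x0:x1,::-1],None,fx=f,fy=f,interpolation=cv2.INTER_CUBIC)); return c
E
python3 - <<'E'
from h import *
snapc('wrist','w2',(255,75,415,275),3)
snap('scene','s2')
s=manip.sense();print(s['eef_pos'],s['clock'],s['qvel'].round(3))
E
```

```text
[ 0.50809739 -0.22705525  0.23127749] 3.4 [-0.005  0.001 -0.006 -0.    -0.001 -0.001 -0.   ]
```

View pics/w2c.png

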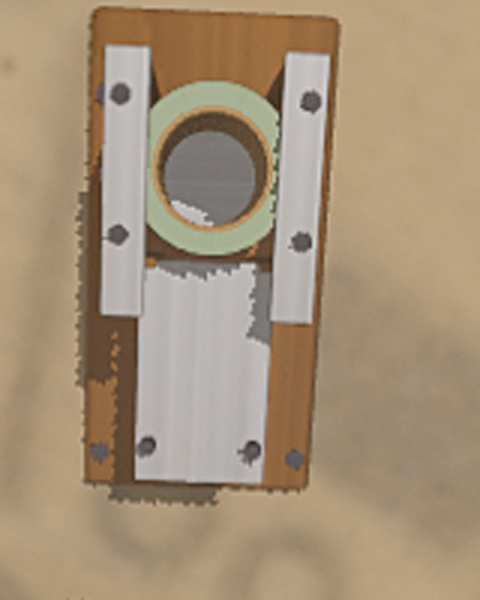

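Run:
```python
from fit import *
c=pickle.load(open('pics/w2.pkl','rb'))
M=[(30,28.5,90.5),(30,17.5,90.5),(-40,28.5,90.5),(-40,17.5,90.5),(30,-17.5,90.5),(30,-28.5,90.5),(-40,-17.5,90.5),(-40,-28.5,90.5),(55,42,8),(55,-42,8),(-92,20,69),(-92,-20,69)]
q=np.array([(105,45),(149,47),(100,314),(142,316),(286,53),(330,55),(272,322),(311,324),(92,7),(339,16),(135,480),(262,484)])/3+[255,75]-0.3
r,e=fit([(c,M,q)],[0.5835,-.198,0,.37]); print(r.x.round(4),np.degrees(r.x[3]));print(e.round(1).tolist())
r3,e=fit([(c,M[:8],q[:8])],[0.5835,-.198,0,.37]); print(r3.x.round(4),np.degrees(r3.x[3]))
# lips centre, ledge line
rr=np.array([210,168])/3+[255,75]-.3; print('roll top centre',atz(c,rr,.0865).round(4))
```

```text
[ 5.834e-01 -1.997e-01 -1.000e-04  3.629e-01] 20.791171594194342
[[1.1, -0.0], [0.5, -0.1], [1.2, 0.6], [0.4, 0.4], [-0.4, -0.2], [-1.1, -0.2], [-0.9, 0.1], [-0.7, -0.0], [-0.7, -0.6], [0.7, 0.0], [-0.3, -0.1], [0.3, 0.2]]
[ 0.5833 -0.1997  0.0012  0.3614] 20.70608576236554
roll top centre [ 0.5836 -0.1989  0.0865]
```

```bash
python3 - <<'E'
from h import *
c=pickle.load(open('pics/w2.pkl','rb'))
for q in [(380,10),(480,65),(530,95)]: print(atz(c,q,0).round(3))
E
python3 -m jog '[[0.165,0.008,0.0,0.5],[0.165,0.008,0.0,0.513],[0.165,0.008,0.05,0.513],[0.165,0.008,0.1,0.513],[0.165,0.008,0.135,0.513],[0.165,0.008,0.135,0.513],[0.165,0.008,0.135,0.513],[0.165,0.008,0.135,0.513],[0.165,0.008,0.135,0.513],[0.165,0.008,0.135,0.513],[0.165,0.008,0.135,0.513],[0.165,0.008,0.135,0.513]]'
python3 -m jog '[[0,0,0,0],[0,0,0,0],[0,0,0,0]]'
python3 - <<'E'
from h import *
c=snap('wrist','w3');snap('side','d3')
s=manip.sense();x=s['ee_rot'];print(s['clock'],s['eef_pos'],'yaw',np.degrees(2*np.arctan2(x[1],x[0])),s['joint_pos'].round(2))
E
```

```text
[ 0.714 -0.203  0.   ]
[ 0.71  -0.318  0.   ]
[ 0.706 -0.381 -0.   ]
clock: 4.4
eef_pos: [0.6245, -0.1833, 0.1299]
ee_rot: [0.852, -0.523, -0.0, 0.0]
contact_force: [0.6, 0.4, 0.1]
finger_gap: 0.001
clock: 4.65
eef_pos: [0.6246, -0.1829, 0.13]
ee_rot: [0.855, -0.519, -0.0, 0.0]
contact_force: [-0.0, 0.2, -0.3]
finger_gap: -0.0
4.75 [ 0.62458415 -0.18295508  0.13001779] yaw -62.59903460926972 [ 0.14  0.58  0.13  1.69 -0.1   0.88 -2.35]
```

View pics/w3.png

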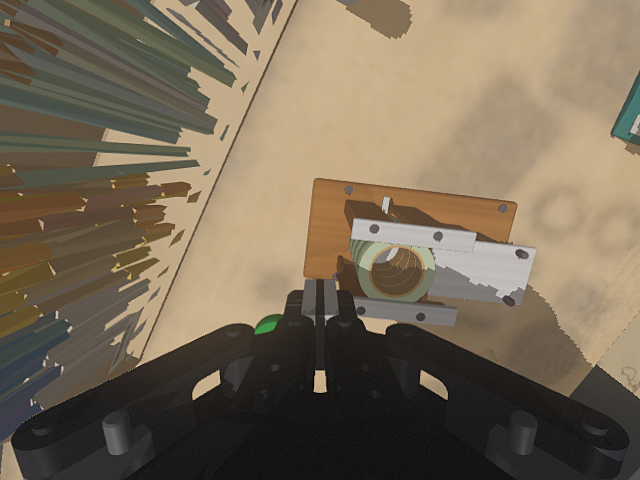

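View pics/d3.png

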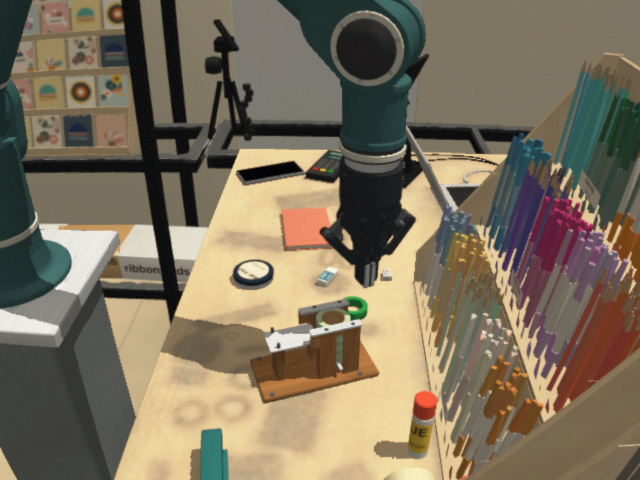

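```bash
python3 -m jog '[[0,0,0,0.037],[0,0,0,0.037],[0,0,0.02,0.037],[0,0,0.045,0.037],[0,0,0.0727,0.037],[0,0,0.0727,0.037],[0,0,0.0727,0.037],[0,0,0.0727,0.037]]'
python3 - <<'E'
from h import *
c=snapc('side','d4',(240,220,400,400),3.3);snap('wrist','w4')
s=manip.sense();x=s['ee_rot'];print(s['clock'],s['eef_pos'],'yaw',np.degrees(2*np.arctan2(x[1],x[0])),s['contact_force'])
d=s['eef_pos'][:2]-[.5834,-.1995];a=np.radians(20.8);print('disp xy',d@[np.cos(a),np.sin(a)],d@[-np.sin(a),np.cos(a)])
E
```

```text
clock: 5.42
eef_pos: [0.6252, -0.1831, 0.0764]
ee_rot: [0.823, -0.568, 0.001, -0.0]
contact_force: [-0.2, 0.1, -0.1]
finger_gap: -0.002
5.5167 [ 0.62561841 -0.18315473  0.0770221 ] yaw -69.31394586866664 [-1.00700337 -0.34716837  0.20026422]
disp xy 0.045271175350071594 0.00028792824894087476
```

View pics/w4.png

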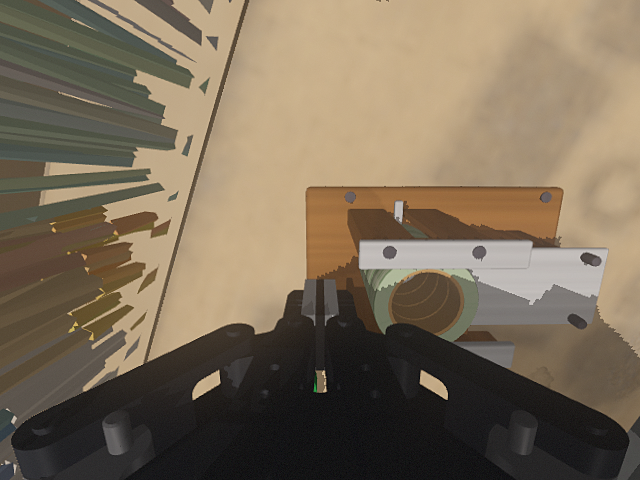

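View pics/d4c.png

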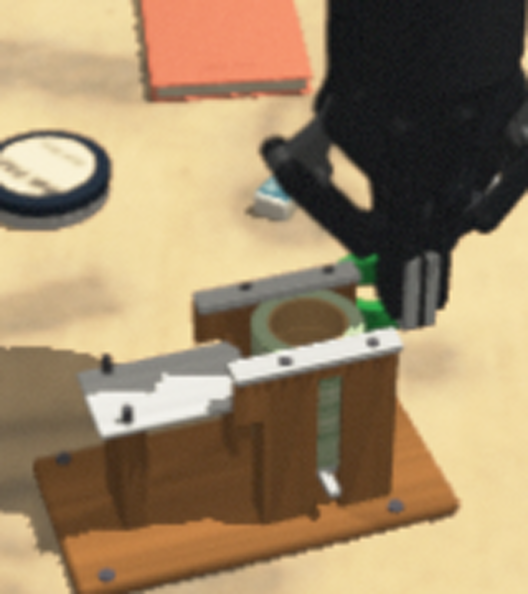

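```bash
python3 -m jog '[[0,0.012,0,0],[0,0.02,0,0],[0,0.027,0,0],[0,0.034,0,0],[0,0.041,0,0],[0,0.048,0,0],[0,0.055,0,0],[0,0.062,0,0],[0,0.069,0,0],[0,0.076,0,0],[0,0.076,0,0]]'
python3 - <<'E'
from h import *
c=snapc('side','d5',(240,220,400,400),3.3);snap('wrist','w5')
s=manip.sense();x=s['ee_rot'];print(s['clock'],s['eef_pos'],'yaw',np.degrees(2*np.arctan2(x[1],x[0])),s['contact_force'])
d=s['eef_pos'][:2]-[.5834,-.1995];a=np.radians(20.8);print('disp xy',d@[np.cos(a),np.sin(a)],d@[-np.sin(a),np.cos(a)])
E
```

```text
clock: 6.43
eef_pos: [0.5698, -0.2036, 0.0753]
ee_rot: [0.822, -0.569, -0.001, 0.0]
contact_force: [0.6, 0.5, 2.2]
finger_gap: 0.004
6.5333 [ 0.5708152  -0.2030673   0.07539953] yaw -69.37229464031275 [-0.77921393 -0.97819402  2.22028508]
disp xy -0.013031368516963031 0.001134151801624959
```

View pics/w5.png

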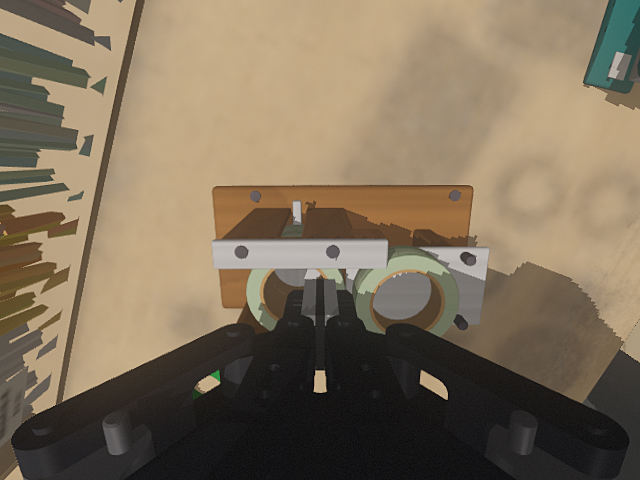

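View pics/d5c.png

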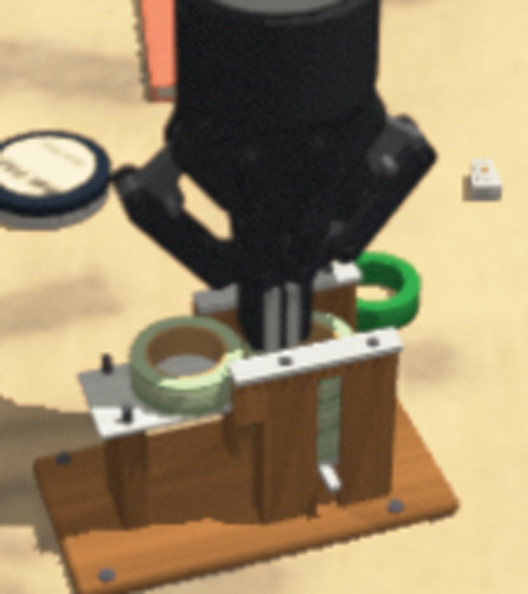

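```bash
python3 -m jog '[[0,0.004,0,0],[0,0.008,0,0],[0,0.011,0,0],[0,0.011,0,0],[0,0.011,0,0]]'
python3 - <<'E'
from h import *
c=snapc('side','d6',(240,220,400,400),3.3);c=snap('wrist','w6');pickle.dump(c,open('pics/w6.pkl','wb'))
s=manip.sense();x=s['ee_rot'];print(s['clock'],s['eef_pos'],'yaw',np.degrees(2*np.arctan2(x[1],x[0])),s['contact_force'])
d=s['eef_pos'][:2]-[.5834,-.1995];a=np.radians(20.8);print('disp xy',d@[np.cos(a),np.sin(a)],d@[-np.sin(a),np.cos(a)])
E
```

```text
clock: 6.95
eef_pos: [0.5633, -0.206, 0.0755]
ee_rot: [0.822, -0.569, -0.0, 0.0]
contact_force: [-0.1, 0.4, 2.5]
finger_gap: 0.0
7.05 [ 0.56344004 -0.20587969  0.07546669] yaw -69.35790309279497 [0.84901665 0.69461874 2.82676847]
disp xy -0.020924553633281374 0.0011240254548278593
```

View pics/w6.png

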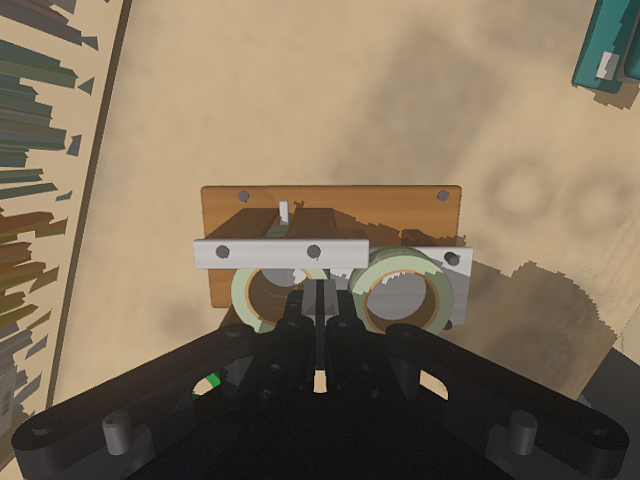

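View pics/d6c.png

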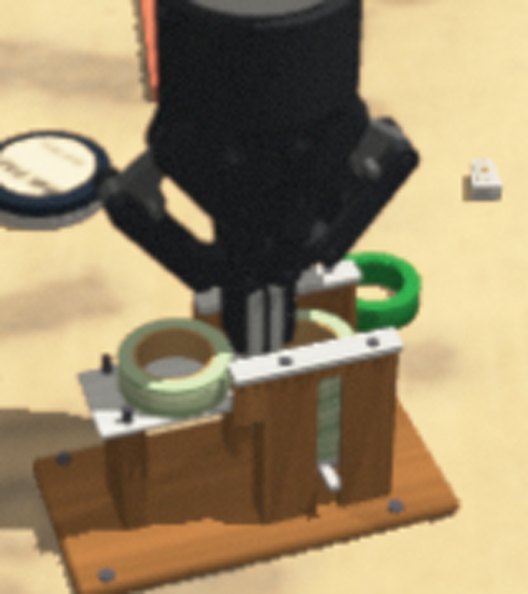

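```bash
python3 -m jog '[[0,-0.002,0,0],[0,-0.002,0,0],[0,-0.002,-0.015,0],[0,-0.002,-0.035,0],[0,-0.002,-0.08,0],[0,-0.002,-0.13,0],[0,-0.002,-0.18,0],[0,-0.002,-0.2,0],[0,-0.002,-0.2,-0.25],[0,-0.002,-0.2,-0.25],[0,-0.002,-0.2,-0.5],[0,-0.002,-0.2,-0.5]]'
python3 - <<'E'
from h import *
c=snapc('side','d7',(240,220,400,400),3.3);c=snap('wrist','w7');pickle.dump(c,open('pics/w7.pkl','wb'))
s=manip.sense();x=s['ee_rot'];print(s['clock'],s['eef_pos'],'yaw',np.degrees(2*np.arctan2(x[1],x[0])),s['contact_force'])
E
```

```text
clock: 8.05
eef_pos: [0.5646, -0.2051, 0.2262]
ee_rot: [0.939, -0.345, -0.0, 0.0]
contact_force: [-0.2, -0.4, -0.0]
finger_gap: -0.005
8.15 [ 0.56463051 -0.20525352  0.22595422] yaw -40.6924482840907 [-0.27341187  0.08082515  0.27142384]
```

View pics/w7.png

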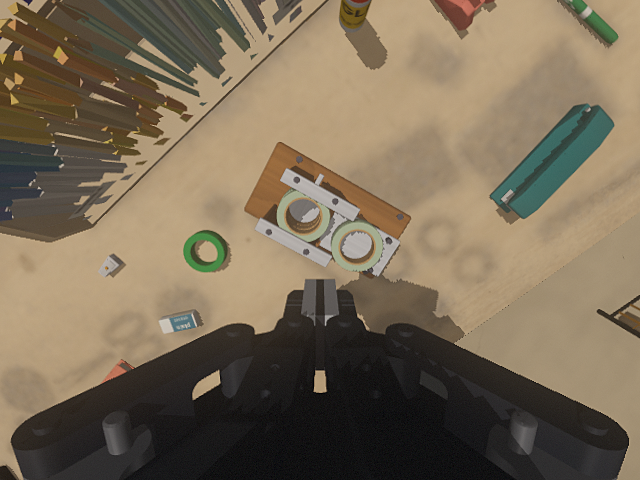

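View pics/d7c.png

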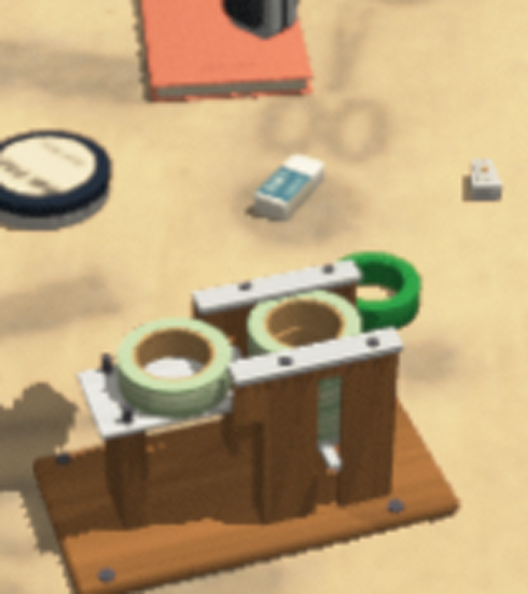

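```bash
python3 -m jog '[[-0.056,0.107,0,-0.342],[-0.056,0.107,0,-0.342],[-0.056,0.107,0,-0.342],[-0.056,0.107,0,-0.342],[-0.056,0.107,0,-0.342],[-0.056,0.107,0,-0.342],[-0.056,0.107,0,-0.342],[-0.056,0.107,0,-0.342],[-0.056,0.107,0,-0.342],[-0.056,0.107,0,-0.342],[-0.056,0.107,0,-0.342],[-0.056,0.107,0,-0.342]]' 0
python3 - <<'E'
from h import *
c=snapc('wrist','w8',(240,60,440,260),3);snap('scene','s8')
s=manip.sense();x=s['ee_rot'];print(s['clock'],s['eef_pos'],'yaw',np.degrees(2*np.arctan2(x[1],x[0])),s['qvel'].round(3),s['finger_gap'])
for cam in ['wrist','scene']:print([(np.array(f['box']).round().astype(int).tolist(),round(f['score'],2)) for f in manip.find_in(cam,'roll_1')][:6])
E
```

```text
clock: 9.15
eef_pos: [0.4807, -0.2388, 0.2256]
ee_rot: [0.984, 0.179, -0.0, 0.0]
contact_force: [-0.9, -1.7, 0.2]
finger_gap: 1.001
9.25 [ 0.48074697 -0.2387103   0.22554923] yaw 20.730343954606866 [ 0.002  0.002 -0.002 -0.001 -0.    -0.002  0.011] 0.9980472613605048
[([292, 136, 347, 194], 0.89), ([295, 63, 343, 126], 0.77), ([186, 0, 239, 53], 0.64), ([308, 82, 335, 124], 0.63), ([273, 45, 363, 214], 0.49)]
[([349, 270, 373, 297], 0.83), ([376, 299, 405, 328], 0.81), ([350, 320, 387, 356], 0.56), ([381, 310, 399, 333], 0.55)]
```

View pics/w8c.png

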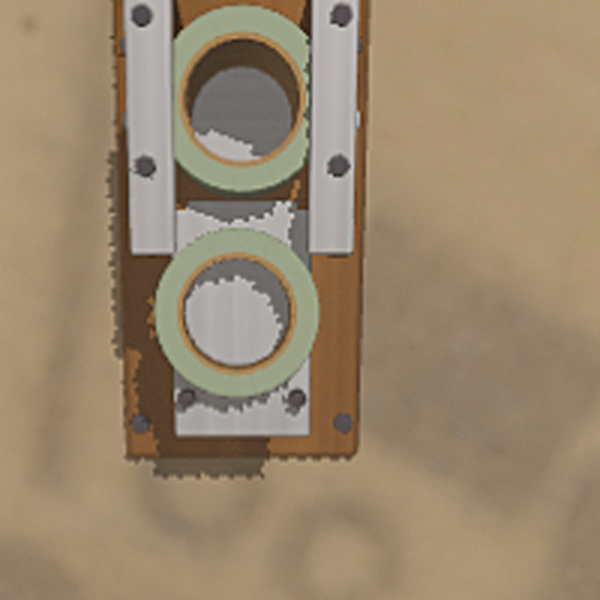

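View pics/s8.png

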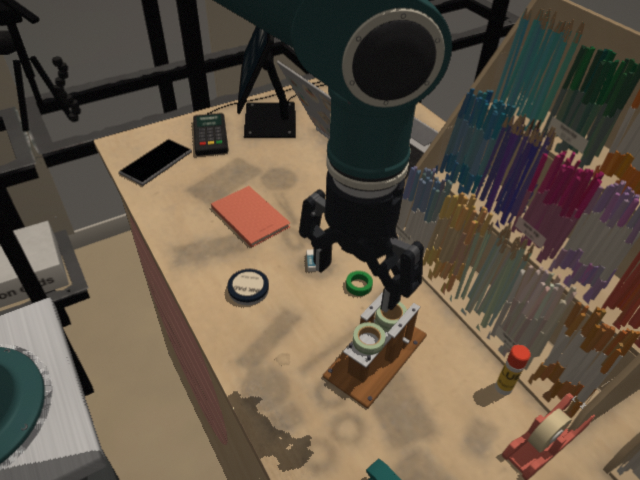

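Run:
```python
from h import *
c=pickle.load(open('pics/w8.pkl','rb'));a=np.radians(20.8)
P=lambda p:np.array(p)/3+[240,60]-.3
def dx(X): d=X[:2]-[.5834,-.1995]; return (d@[np.cos(a),np.sin(a)],d@[-np.sin(a),np.cos(a)])
X=atz(c,P((237,312)),.084);print('served',X,dx(X))
print('diam',np.linalg.norm(atz(c,P((155,312)),.084)-atz(c,P((319,312)),.084)))
X=atz(c,P((244,97)),.0865);print('roll2',X,dx(X),'diam y',np.linalg.norm(atz(c,P((244,5)),.0865)-atz(c,P((244,190)),.0865)))
# two view height of served
cs=pickle.load(open('pics/w8.pkl','rb'));s8=manip.capture('scene')
Xt,e=tri([ray(cs,P((237,312))),ray(s8,(369.5,332))]);print('tri',Xt,e)
for z in(.0715,.0865): print('scene roll2 top pred',proj(s8,[[.5834,-.1995,z]]))
print('lens cal tower', proj(c,[[.5834-.04*.9348-.0175*.3551*-1, -.1995-.04*.3551-.0175*.9348,.0905]]))
```

```text
served [ 0.5312919  -0.21798693  0.084     ] (np.float64(-0.05527683090085406), np.float64(0.0012218923589234396))
diam 0.04503532346841766
roll2 [ 0.58322392 -0.20046714  0.0865    ] (np.float64(-0.0005080383791057054), np.float64(-0.0008415792150063152)) diam y 0.044995360099794005
tri [ 0.5316262  -0.21792451  0.09183127] [np.float64(3.753659697123198e-05), np.float64(3.753659697135291e-05)]
scene roll2 top pred [[390.13657601 316.99448703]]
scene roll2 top pred [[391.27506202 310.73305178]]
lens cal tower [[342.16509299 144.32257051]]
```

```bash
python3 -m jog '[[0.07,-0.002,0,0],[0.07,-0.002,0.02,0],[0.07,-0.002,0.06,0],[0.07,-0.002,0.1,0],[0.07,-0.002,0.14,0],[0.07,-0.002,0.17,0],[0.07,-0.002,0.195,0],[0.07,-0.002,0.21,0],[0.07,-0.002,0.21,0],[0.07,-0.002,0.21,0],[0.07,-0.002,0.21,0]]' 0
python3 - <<'E'
from h import *
c=snapc('side','d9',(240,220,400,400),3.3);snap('wrist','w9')
s=manip.sense();x=s['ee_rot'];print(s['clock'],s['eef_pos'],'yaw',np.degrees(2*np.arctan2(x[1],x[0])),s['contact_force'],s['finger_gap'])
E
```

```text
clock: 10.32
eef_pos: [0.5303, -0.219, 0.0692]
ee_rot: [0.984, 0.181, 0.001, 0.001]
contact_force: [0.1, 0.7, 0.8]
finger_gap: 1.002
10.4167 [ 0.53033446 -0.21904292  0.06948755] yaw 20.840527665883865 [-0.039088   -0.03949577  1.35589635] 1.0024424878207356
```

View pics/w9.png

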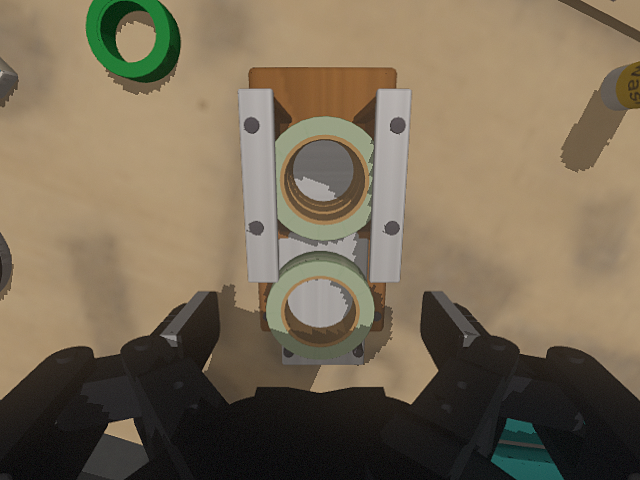

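View pics/d9c.png

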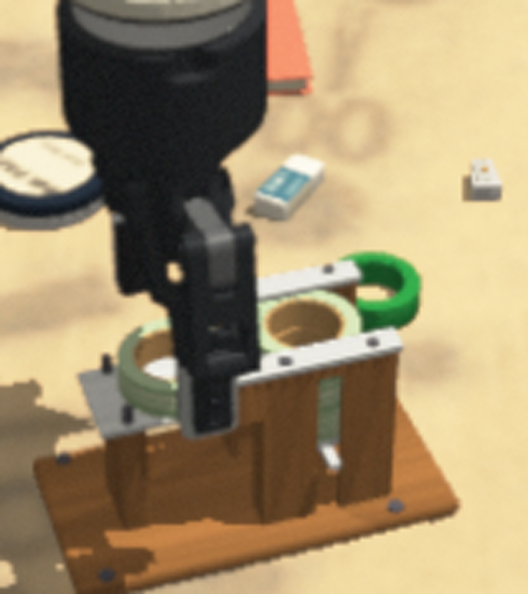

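```bash
python3 -m jog '[[0,0,0,0],[0,0,0,0],[0,0,0,0],[0,0,0,0],[0,0,0,0],[0,0,0,0],[0,0,0,0],[0,0,0,0]]' 1 25
python3 - <<'E'
from h import *
c=snapc('side','d10',(240,220,400,400),3.3);snap('wrist','w10')
s=manip.sense();x=s['ee_rot'];print(s['clock'],s['eef_pos'],'yaw',np.degrees(2*np.arctan2(x[1],x[0])),s['contact_force'],s['finger_gap'],s['finger_gap']*85)
E
```

```text
clock: 11.08
eef_pos: [0.5295, -0.2187, 0.0687]
ee_rot: [0.983, 0.181, 0.0, 0.0]
contact_force: [-1.9, 0.9, 5.1]
finger_gap: 0.513
11.1833 [ 0.52951495 -0.2187179   0.0686913 ] yaw 20.85400838290364 [-2.02339387  1.36864378  6.20129308] 0.5119684183112848 43.51731555645921
```

View pics/w10.png

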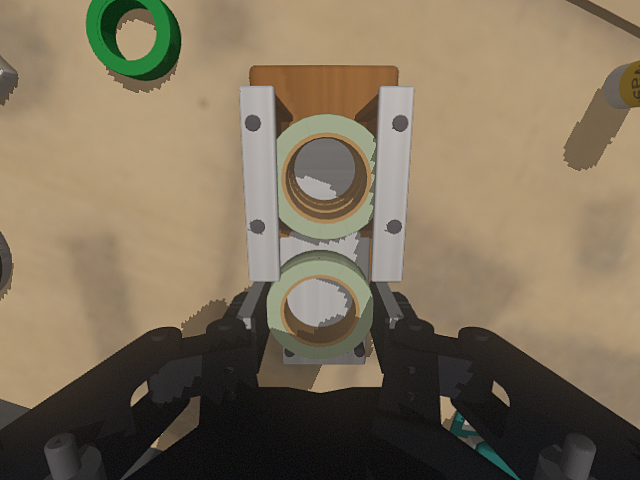

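View pics/d10c.png

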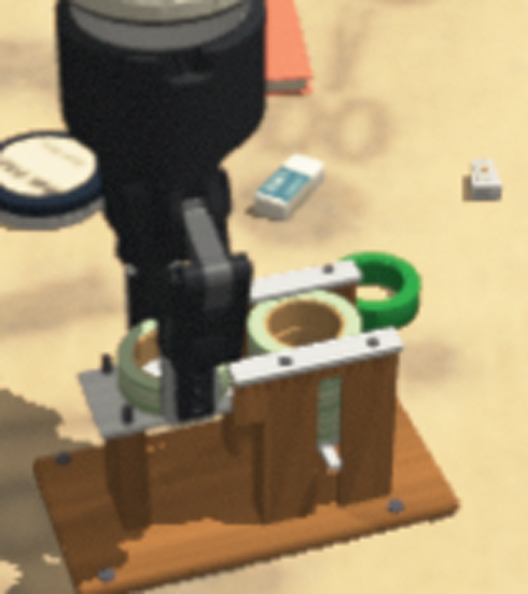

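```bash
python3 -m jog '[[0,0,-0.01,0],[0,0,-0.03,0],[0,0,-0.06,0],[0,0,-0.1,0],[0,0,-0.14,0],[0,0,-0.18,0],[0,0,-0.18,0],[0,0,-0.18,0]]'
python3 - <<'E'
from h import *
c=snapc('side','d11',(240,160,440,400),2.4);snap('wrist','w11');snapc('scene','s11',(200,170,340,260),5)
s=manip.sense();x=s['ee_rot'];print(s['clock'],s['eef_pos'],'yaw',np.degrees(2*np.arctan2(x[1],x[0])),s['contact_force'],s['finger_gap'])
E
```

```text
clock: 11.85
eef_pos: [0.5304, -0.2191, 0.2053]
ee_rot: [0.983, 0.181, 0.002, 0.001]
contact_force: [-0.9, -0.2, -0.8]
finger_gap: 0.518
12.0 [ 0.52836902 -0.21836864  0.20179861] yaw 20.8484126778718 [-0.49845585  0.89149465 -0.93897054] 0.5113306342327361
```

View pics/w11.png

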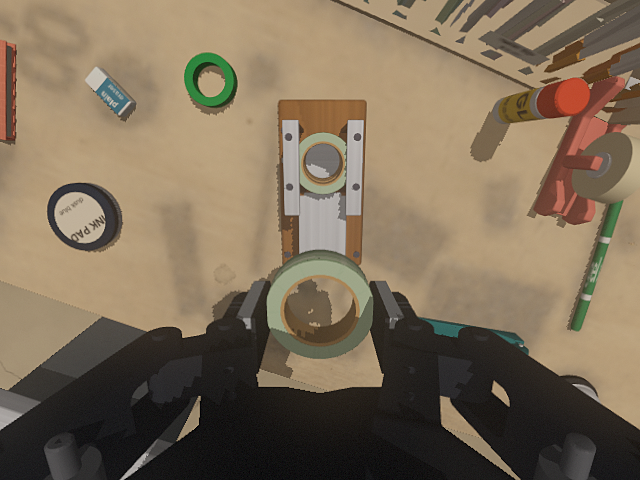

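View pics/d11c.png

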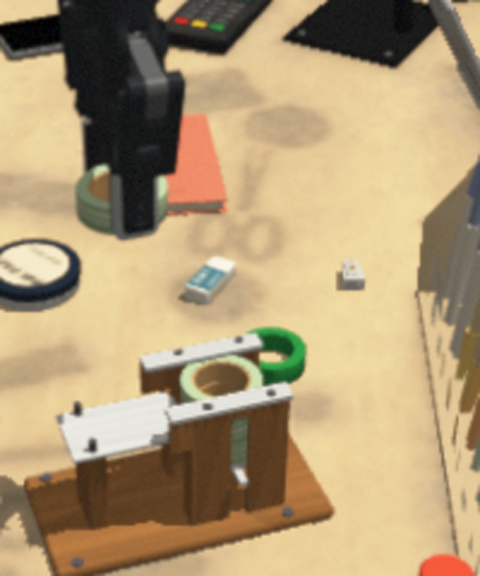

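View pics/s11c.png

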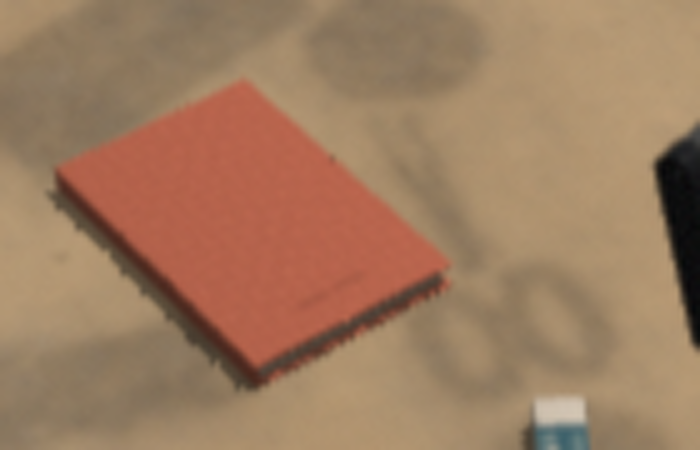

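Run:
```python
from fit import *
cs=pickle.load(open('pics/s11.pkl','rb')); cd=manip.capture('side')
q=np.array([(245,79),(57,170),(260,366),(449,264)])/5+[200,170]-.3
for p in q: print(atz(cs,p,.012).round(4))
# corners: far?  order: A(52,74) B(-52,74) C(-52,-74) D(52,-74)
M=[(52,74,12),(-52,74,12),(-52,-74,12),(52,-74,12)]
r,e=fit([(cs,M,q)],[.52,.16,0,0.1]);print(r.x.round(4),np.degrees(r.x[3]),e.round(1).tolist())
q2=np.array([(282,210),(328,208),(333,246),(285,248)]);M2=[M[1],M[0],M[3],M[2]]
r,e=fit([(cs,M,q),(cd,M2,q2)],[.52,.16,0,0.1]);print(r.x.round(4),np.degrees(r.x[3]),e.round(1).tolist())
```

```text
[0.5616 0.2483 0.012 ]
[0.4733 0.2336 0.012 ]
[0.4952 0.0967 0.012 ]
[0.5812 0.1108 0.012 ]
[ 0.5636  0.2597 -0.0844  0.1731] 9.920459328352143 [[0.9, 0.6], [-0.4, 1.6], [-1.4, -0.5], [0.8, -2.1]]
[ 0.5297  0.1893 -0.0148  0.1374] 7.872141594904485 [[0.2, -1.6], [-5.9, 0.2], [-5.7, 2.9], [1.7, 0.0], [-0.7, 0.3], [3.2, -0.0], [7.3, -0.6], [-0.3, 0.3]]
```

```bash
python3 -m jog '[[0.0545,-0.4755,-0.065,0],[0.0545,-0.4755,-0.065,0],[0.0545,-0.4755,-0.065,0],[0.0545,-0.4755,-0.065,0],[0.0545,-0.4755,-0.065,0],[0.0545,-0.4755,-0.065,0],[0.0545,-0.4755,-0.065,0],[0.0545,-0.4755,-0.065,0],[0.0545,-0.4755,-0.065,0],[0.0545,-0.4755,-0.065,0],[0.0545,-0.4755,-0.065,0],[0.0545,-0.4755,-0.065,0]]'
python3 -m jog '[[0,0,0,0],[0,0,0,0],[0,0,0,0]]'
python3 - <<'E'
from h import *
c=snap('wrist','w12');pickle.dump(c,open('pics/w12.pkl','wb'))
snapc('side','d12',(220,140,420,320),3)
s=manip.sense();x=s['ee_rot'];print(s['clock'],s['eef_pos'],'yaw',np.degrees(2*np.arctan2(x[1],x[0])),s['contact_force'],s['finger_gap'],s['qvel'].round(3))
E
```

```text
clock: 13.05
eef_pos: [0.4403, 0.1282, 0.2508]
ee_rot: [0.984, 0.181, -0.001, 0.0]
contact_force: [0.2, -1.3, -0.2]
finger_gap: 0.513
clock: 13.3
eef_pos: [0.4408, 0.128, 0.2514]
ee_rot: [0.984, 0.18, -0.0, 0.0]
contact_force: [1.0, 0.3, 0.6]
finger_gap: 0.515
13.4 [0.44073036 0.12845546 0.25155709] yaw 20.766412369362655 [-0.28006386 -0.03255831 -0.55983448] 0.5151281329672898 [-0.005 -0.002 -0.006 -0.002  0.001  0.    -0.002]
```

View pics/w12.png

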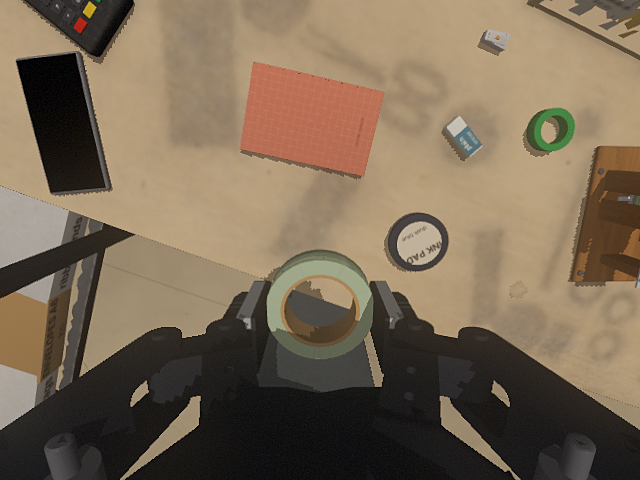

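View pics/d12c.png

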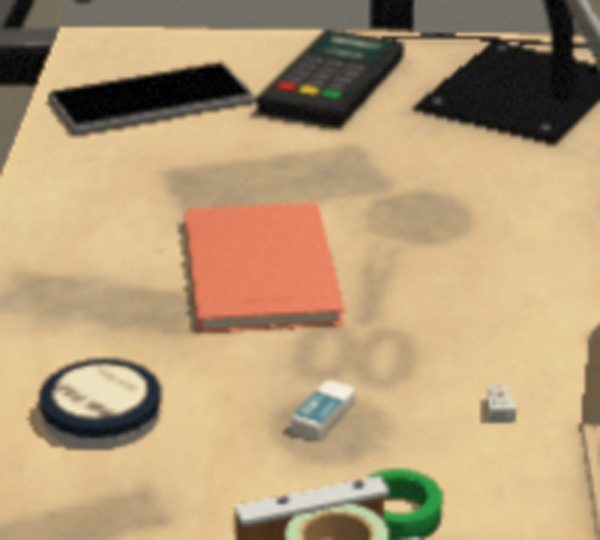

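Run:
```python
from fit import *
c=pickle.load(open('pics/w12.pkl','rb'));cd=pickle.load(open('pics/d12.pkl','rb'));cs=pickle.load(open('pics/s11.pkl','rb'))
M=[(52,74,12),(52,-74,12),(-52,-74,12),(-52,74,12)]
q=[(253,63),(384,92),(365,177),(241,151)]
for p in q: print(atz(c,p,.012).round(4))
r,e=fit([(c,M,q)],[.52,.16,0,0.1]);print(r.x.round(4),np.degrees(r.x[3]),e.round(1).tolist())
q2=np.array([(318,204),(342,310),(198,317),(186,210)])/3+[220,140]-.3
for p in q2: print('side',atz(cd,p,.012).round(4))
q3=np.array([(245,79),(449,264),(260,366),(57,170)])/5+[200,170]-.3
# center by triangulating the diagonal intersections
def dia(q):
    q=np.array(q,float);a,b,d,f=q; A=np.array([d-a,-(f-b)]).T; t=np.linalg.solve(A,b-a)[0]; return a+t*(d-a)
print('tri centre',tri([ray(c,dia(q)),ray(cd,dia(q2)),ray(cs,dia(q3))]))
for k,(cc,qq) in dict(w=(c,q),d=(cd,q2),s=(cs,q3)).items(): print(k,atz(cc,dia(qq),.012).round(4))
```

```text
[0.5593 0.2475 0.012 ]
[0.5812 0.1094 0.012 ]
[0.4921 0.0942 0.012 ]
[0.4702 0.2324 0.012 ]
[ 0.527   0.1724 -0.0298  0.1738] 9.95955395989003 [[1.1, -1.3], [-0.6, -4.0], [-1.5, 1.9], [0.7, 4.6]]
side [0.5604 0.2429 0.012 ]
side [0.5792 0.1072 0.012 ]
side [0.4918 0.0954 0.012 ]
side [0.4717 0.2308 0.012 ]
tri centre (array([0.52629832, 0.17058674, 0.01182018]), [np.float64(0.0008056390392165728), np.float64(0.0010592825881510452), np.float64(0.0015681564919957593)])
w [0.5255 0.1708 0.012 ]
d [0.5258 0.1685 0.012 ]
s [0.5279 0.1714 0.012 ]
```

```bash
python3 -m jog '[[0.1235,-0.0122,0.03,0],[0.1235,-0.0122,0.06,0],[0.1235,-0.0122,0.1,0],[0.1235,-0.0122,0.15,0],[0.1235,-0.0122,0.2,0],[0.1235,-0.0122,0.24,0],[0.1235,-0.0122,0.27,0],[0.1235,-0.0122,0.289,0],[0.1235,-0.0122,0.289,0],[0.1235,-0.0122,0.289,0],[0.1235,-0.0122,0.289,0],[0.1235,-0.0122,0.289,0]]'
python3 - <<'E'
from h import *
snap('wrist','w13')
snapc('side','d13',(240,160,380,280),4)
s=manip.sense();x=s['ee_rot'];print(s['clock'],s['eef_pos'],'yaw',np.degrees(2*np.arctan2(x[1],x[0])),s['contact_force'],s['finger_gap'])
E
```

```text
clock: 14.4
eef_pos: [0.525, 0.171, 0.0365]
ee_rot: [0.984, 0.181, 0.001, -0.0]
contact_force: [-0.2, -0.2, -0.1]
finger_gap: 0.515
14.5 [0.52484604 0.17090558 0.03637254] yaw 20.838703052903966 [ 0.010274    0.63911404 -1.22621465] 0.5171417213281503
```

View pics/w13.png

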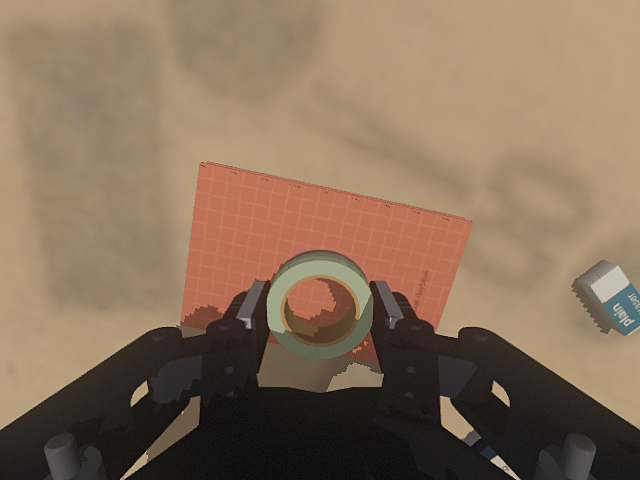

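View pics/d13c.png

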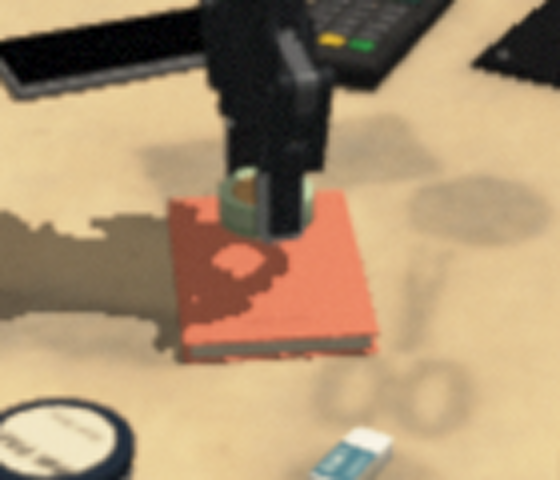

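```bash
python3 -m jog '[[0,0,0.012,0],[0,0,0.02,0],[0,0,0.025,0],[0,0,0.028,0],[0,0,0.028,0],[0,0,0.028,0]]'; python3 -m jog '[[0,0,0.001,0],[0,0,0.002,0],[0,0,0.002,0],[0,0,0.002,0]]'
python3 - <<'E'
from h import *
snapc('side','d14',(240,160,380,280),4)
s=manip.sense();print(s['clock'],s['eef_pos'],s['contact_force'],s['finger_gap'])
E
```

```text
clock: 15.0
eef_pos: [0.5237, 0.1707, 0.0137]
ee_rot: [0.983, 0.181, -0.0, 0.0]
contact_force: [1.1, -0.1, -1.1]
finger_gap: 0.516
clock: 15.33
eef_pos: [0.5239, 0.1707, 0.0126]
ee_rot: [0.983, 0.181, 0.0, -0.0]
contact_force: [-0.1, 0.3, -0.5]
finger_gap: 0.516
15.3833 [0.52395496 0.17069555 0.01258534] [ 0.03697848 -0.12721269 -0.03668088] 0.5128370547760753
```

View pics/d14c.png

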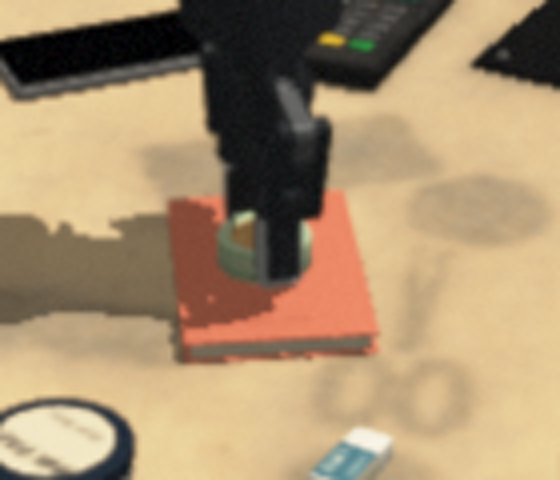

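```bash
for i in 1; do python3 -m jog '[[0,0,0.001,0],[0,0,0.0015,0],[0,0,0.0015,0]]'; done; python3 -m jog '[[0,0,0.001,0],[0,0,0.0015,0],[0,0,0.0015,0]]'
```

```text
clock: 15.63
eef_pos: [0.524, 0.1707, 0.0117]
ee_rot: [0.983, 0.181, 0.0, 0.0]
contact_force: [-1.2, -0.8, 4.2]
finger_gap: 0.513
clock: 15.88
eef_pos: [0.5241, 0.1707, 0.0116]
ee_rot: [0.983, 0.181, 0.0, 0.0]
contact_force: [-4.5, -1.9, 13.7]
finger_gap: 0.512
```

```bash
python3 -m jog '[[0,0,-0.0013,0],[0,0,-0.0013,0],[0,0,-0.0013,0]]'; python3 -m jog '[[0,0,0,0],[0,0,0,0],[0,0,0,0],[0,0,0,0],[0,0,0,0],[0,0,0,0],[0,0,0,0],[0,0,0,0]]' 0
python3 - <<'E'
from h import *
snapc('side','d15',(240,160,380,280),4);snap('wrist','w15')
s=manip.sense();print(s['clock'],s['eef_pos'],s['contact_force'],s['finger_gap'])
E
```

```text
clock: 16.13
eef_pos: [0.5242, 0.1708, 0.0117]
ee_rot: [0.983, 0.181, 0.0, 0.0]
contact_force: [-0.7, -0.5, 6.8]
finger_gap: 0.511
clock: 16.8
eef_pos: [0.5239, 0.1707, 0.0111]
ee_rot: [0.983, 0.181, -0.0, 0.0]
contact_force: [-0.0, -1.1, 0.2]
finger_gap: 0.998
16.9 [0.52389241 0.17065453 0.011191  ] [ 0.07147001  0.55866698 -0.20571008] 1.0023335222030632
```

View pics/w15.png

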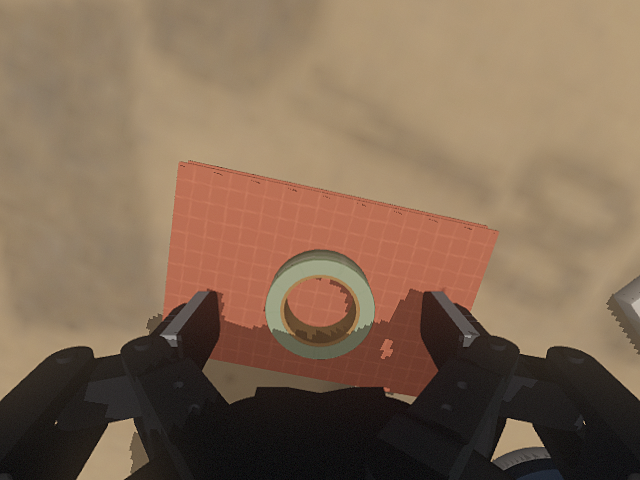

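View pics/d15c.png

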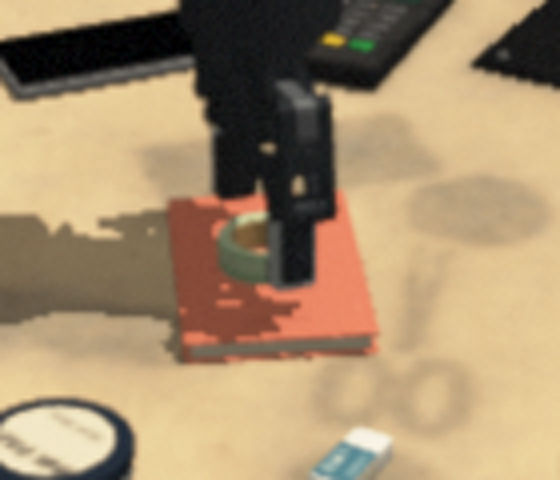

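```bash
python3 -m jog '[[0,0,-0.02,0],[0,0,-0.06,0],[0,0,-0.11,0],[0,0,-0.16,0],[0,0,-0.21,0],[-0.05,0,-0.26,0],[-0.1,0,-0.3,0],[-0.1,0,-0.3,0],[-0.1,0,-0.3,0],[-0.1,0,-0.3,0]]'
python3 - <<'E'
from h import *
snapc('side','d16',(220,150,420,400),2.4);snap('wrist','w16');snap('scene','s16')
s=manip.sense();print(s['clock'],s['eef_pos'],s['contact_force'],s['finger_gap'])
E
```

```text
clock: 17.73
eef_pos: [0.4542, 0.1438, 0.2371]
ee_rot: [0.984, 0.181, 0.001, 0.0]
contact_force: [0.2, 0.5, -0.4]
finger_gap: 1.003
17.8833 [0.4541094  0.14411835 0.23517843] [-0.06962482 -0.12647707 -0.32987096] 1.0032813448410591
```

View pics/w16.png

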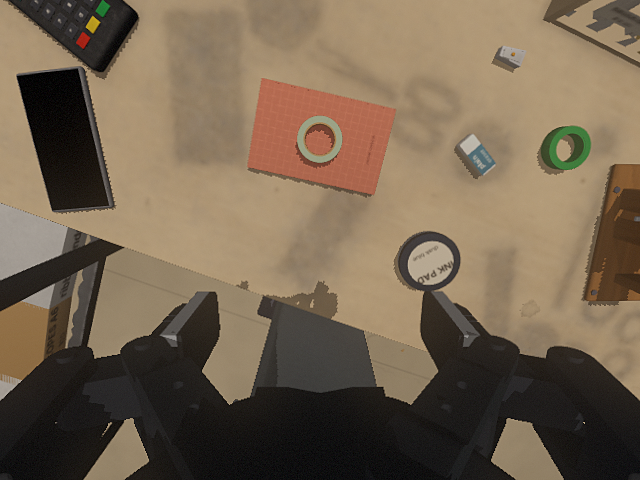

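View pics/d16c.png

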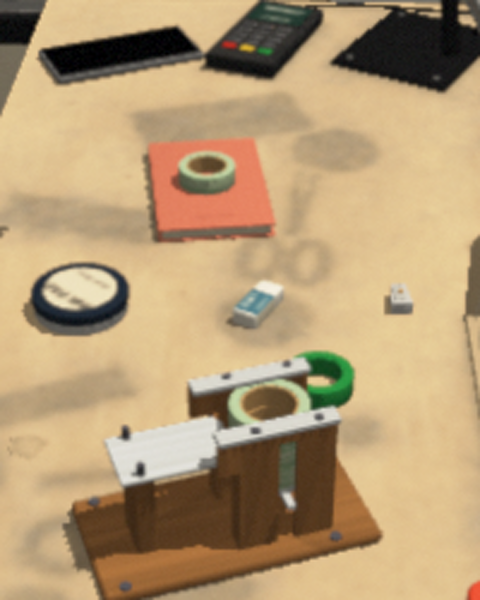

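View pics/s16.png

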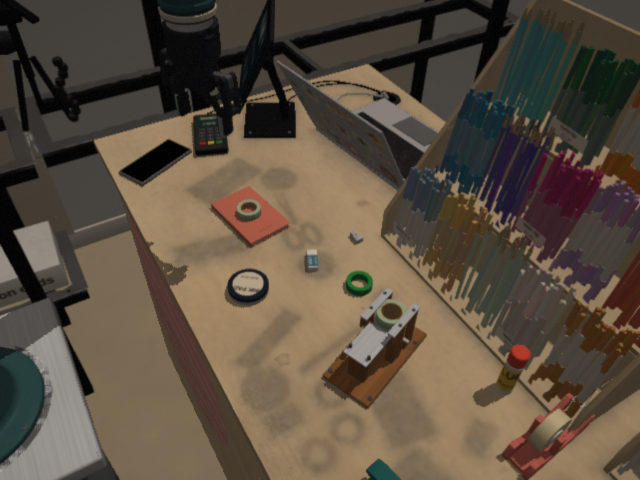

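Run:
```python
from h import *
for n,b,(x0,y0,x1,y1) in(('scene0','s16',(370,290,412,335)),('side0','d16',(305,298,362,370))):
    A=cv2.imread(f'pics/{n}.png')[y0:y1,x0:x1].astype(int);B=cv2.imread(f'pics/{b}.png')[y0:y1,x0:x1].astype(int)
    print(n,abs(A-B).mean(),(abs(A-B).max(2)>40).sum())
    cv2.imwrite(f'pics/cmp_{n}.png',cv2.resize(np.hstack([A,B]).astype(np.uint8),None,fx=6,fy=6,interpolation=2))
```

```text
scene0 8.136507936507936 21
side0 5.082846003898635 149
```

View pics/cmp_side0.png

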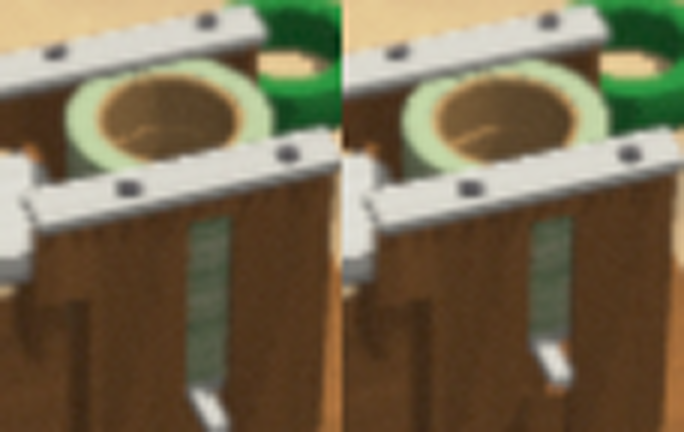

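The top roll sits at the same height as before, and the lifter tab has gone up by one roll. I'll hand it in.

```bash
python3 -c "
from cell import manip
print(manip.finish_job(), manip.sense()['clock'])"
```

```text
the job is handed in; nothing more can be done
the job is handed in; nothing more can be done
```

The job is done and handed in. I pushed roll_1 out through the mouth onto the ledge with the shut fingertips. Once the fingers were lifted clear, roll_2 came up into its place, and I laid roll_1 flat near the middle of the notebook's cover. The arm moves ended at about 18 s of the 54 s allowed.

**Last checks**
- **Served roll:** it lies flat, with all of its rim well inside the cover's edges.
- **Stack:** roll_2 is up under the lips where roll_1 was, in the same place in the picture as at the start. The lifter tab has gone up by about one roll.
- **Counter:** the tin, eraser, sharpener and green ring look unmoved.
- **Gripper:** it is open and about 0.2 m above the counter, touching nothing.

**What disagreed**
- **Notebook size:** I measured it at about 90 x 140 mm in all three views, not 104 x 148 mm. I placed the roll by the measured centre and a cover height of about 12 mm.
- **Ledge stop:** before the grasp the roll sat about 5 mm short of the stop pins, clear of the lips.
- **Served roll's height on the ledge:** one rough two-view measurement put its top at 92 mm instead of 84 mm. I used 84 mm because the roll's apparent diameter fitted it.
- **Force when setting down:** it briefly reached about 14 N against the cover, so I eased off before opening.

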